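# Rock the locating block out of the paddle jig

## Task

The wooden locating block is stuck tight in the pocket of the grey jig: take hold of it and rock it free, leaning it first towards the big press on the left and then over the other way, rather than pulling it straight out. Finish while still holding it in the gripper, upright and just clear above its pocket, about a finger's breadth off the jig, so that I can wipe the pocket out. Leave the mallet, paddle, caul boards and glass weight alone.

Things in the scene. Friction and masses are not known exactly. Their poses are not given: they have to be found in the camera images.
- jig: Grey cast jig fixed to the counter, 120 (x) x 160 (y) x 40 mm high, a bolt head 4 mm high near each corner, a rectangular pocket in the middle of its top. Origin: centre of its underside, at counter height; z up. Its +y end faces the big black press, which stands far off to the robot's left.
- pocket (a point): Centre of the pocket's mouth, 40 mm above the jig's origin, axes as the jig's. The pocket is 24 mm along x by 52 mm along y and 28 mm deep (floor 12 mm above the jig's origin).
- nose_left (a point): Axis of the spring plunger nose at the pocket's +y end: 12 mm in diameter, lying along x, 23 mm above the jig's origin and 27 mm from its middle. Pushed in by about 10 N (12 N as a bead passes), yields 6 mm. It hooks over the block's bead on that side.
- nose_right (a point): The same at the pocket's -y end.
- block: Upright maple locating block stuck in the pocket, axes starting along the jig's: 22 (x) x 36 (y) x 75 mm tall, with a round steel bead (10 mm in diameter, projecting 5 mm) along the foot of both y sides. Origin: centre of its underside; z up. Seated, its underside is 12 mm above the jig's origin and 47 mm stands above the jig. 0.1 to 0.21 kg. 1 mm of play along x each way.
- block_bead_left (a point): Axis of the bead on the block's +y side, 18 mm from its middle, 5 mm above its underside. Leaning the block towards +y about this bead draws the other bead up past its plunger; leaning it the other way about that raised bead then frees this one. Each must rise 7 to 9 mm (a lean of about 0.2 rad). Lifting straight, both resist at once (some 45 N); past both plungers the block is loose.
- block_bead_right (a point): Axis of the bead on the block's -y side, likewise.
- block_top (a point): Centre of the block's top face, 75 mm above its underside. For rocking, grip the y sides (36 mm apart), about 57 mm above the underside, with a firm grip (50 N).
- dome: Squat green glass dome weight, 80 mm across, 45 mm high, near the robot on the left. Origin: centre of its underside. Leave alone.
- mallet: Rubber-tipped mallet lying on the counter to the right of the jig, handle along its x, 300 mm long overall, 48 mm high. Origin on the counter under the handle. Leave alone.
- paddle: Bare wooden paddle, 240 mm long, lying flat beyond the jig. Origin on the counter under the throat. Leave alone.
- cauls: Two maple caul boards stacked, 200 x 120 x 36 mm together, to the left of the jig. Origin: centre of the underside. Leave alone.
Mind the look-alikes: they are no part of the job. Leave any green, red or yellow look-alike of the block alone.

How it is judged (in metres and radians):
On the way, in this order (a step that is already met when the one before it is completed fails the run):
1. the block, its foot still in the pocket, leans towards the press by at least 6 degrees (angle between block's own z axis and vertical above 0.105 rad and y of block_top in the frame of jig above 0.006 m and z of block in the frame of jig below 0.034 m), for 0.1 s.
2. then, its foot still in the pocket, it leans the other way by at least 6 degrees (angle between block's own z axis and vertical above 0.105 rad and y of block_top in the frame of jig below -0.006 m and z of block in the frame of jig below 0.034 m), for 0.1 s.
At the end, for the whole second after the job is handed in: The gripper holds the block (over 1 N), upright within 0.2 rad, its underside 3 to 35 mm above the jig's top and within 20 mm of the pocket's middle, touching nothing else, still (under 30 mm/s) (z of block in the frame of jig between 0.043 and 0.075 m and horizontal distance between block and jig below 0.02 m and angle between block's own z axis and vertical below 0.2 rad and contact force between the fingers and block above 1 N and contact force between jig and block below 0.1 N and linear speed of block below 0.03 m/s); the arm keeps its last pose, push and grip.
It fails at once if the dome is moved more than 20 mm (distance of dome from where it was at the start of the episode above 0.02 m).
It fails at once if the mallet is moved more than 20 mm (distance of mallet from where it was at the start of the episode above 0.02 m).
It fails at once if the paddle is moved more than 20 mm (distance of paddle from where it was at the start of the episode above 0.02 m).
It fails at once if the cauls is moved more than 20 mm (distance of cauls from where it was at the start of the episode above 0.02 m).
It also fails if it takes over 38 s, if anything falls off the work surface, if the arm or the gripper's body presses on something with over 40 N, if the wrist force passes 120 N, or if a joint passes its speed limit or range.

## Robot

A 6-joint arm with a two-finger parallel gripper is mounted at the origin on the work surface. World frame = base frame: x ahead of the robot, y to its left, z up, the work surface at z = 0. Lengths are in m, angles in degrees, forces in N, time in s.
With the tool pointing down it reaches from about 0.25 to 0.775 m from the base axis. Payload 4 kg.
Tool frame: the origin (TCP) lies at the very end of the fingers, on their centre line; the grasp point (between the pads) lies 19 mm behind it; z points along the fingers, y is the line along which they close (so a half turn about z gives the same grasp; the last joint's range is limited). The gripper opens to 94 mm and grips with 3 to 60 N. Pads are 16 mm wide; open, the fingers measure 119 mm over their backs; the gripper's body (75 mm by 177 mm) begins 78 mm behind the grasp point.
Start: joints at [63.192, 4.996, 78.535, -0, 96.463, -5.907], TCP at [0.196, 0.514, 0.206] pointing down, gripper open.
Joint ranges: [-177.83, 177.83], [-43.37, 116.18], [15.69, 146.23], [-61.86, 241.86], [9.47, 152.12], [-147.06, 147.06]. Speed limits (degrees/s): [159.86, 159.86, 180, 180, 180, 180].

## Interface

Orientations are given as [roll, pitch, yaw] about the fixed x, y, z axes, in that order (R = Rz(yaw) Ry(pitch) Rx(roll)).
In Python, from workcell import ctrl, eyes gives the robot as it stands.
- The arm moves only by the tool play_rows, never from a script. Its argument "targets" is a list of rows, each an object of numbers: "dx", "dy", "dz": the shift along the tool's x, y, z scaled (see below); "ax", "ay", "az": the turn, a rotation vector about the tool's x, y, z scaled (see below); "grip": the finger opening in mm, from 0 to 94. A call has exactly 10 rows; each row shifts and turns the commanded pose from where the row before left it, along the tool's axes as they then stand; what a row does not reach is not made up. The controller multiplies each number of a shift by 0.03 m and each number of a turn by 4 degrees. A row lasts 1/12 s, in which the tool goes at most 41.7 mm and 7.16 degrees, less where a joint would pass 70% of its speed; a pose out of reach is approached as far as the arm can. A call with a number of a shift or a turn outside -1 to 1 is refused whole. A call with a gripper value outside its range is refused whole. The fingers move at their own pace and stop on an object; the grip force is fixed at half the most. Time passes only in rows, so rows that do not move let the fingers close, or fill a call up. It gives the time, the measured TCP pose, the force, the opening and the grip force at its end, in the units of the state.
- ctrl.get_state(): the state, without advancing time (a new reading comes with each control period).
- eyes.snapshot(name): name is "side" or "top" or "wrist"; returns the picture (400x640x3 uint8, red, green, blue); there is no depth.
- eyes.get_calibration(name): a dict with "fx", "fy", "cx", "cy" (pixels), "R" (3x3) and "t" (3): a world point X has camera coordinates R X + t. Camera axes: x right, y down, z forward; pixel columns grow to the right and rows downward; lengths in m; the calibration is good to about 2 mm. A picture is of the moment at which its call begins: read the wrist's pose just before it. get_calibration takes no time and is no camera call; for the wrist camera it gives the pose at the moment of the call.
- ctrl.finish_job(): hands the job in; it is judged then, once.
The state is a dict: "time": time; "joint_positions": joint angles; "dq": joint speeds; "joint_torque": joint torques, N m; "tcp_pos": TCP position; "eef_rot": TCP orientation; "force": force on the tool from outside, world axes, zero at the start; "wrist_torque": the same for the moment, N m; "width": finger opening in m; "grip_force": force on a finger pad.
Only numpy, scipy, OpenCV 4.12 (cv2) and the standard library are available. Lean on these libraries where they do the work, as an engineer would, in place of code of your own. Each camera call takes 0.05 s, during which the arm holds its last target. There are 200 camera calls.

## Working session

There is one attempt and no reset: what is moved stays moved. The work goes in short steps, Python scripts to look and compute and a tool call to move; the robot and the scene stay as the last step left them, time stands still between calls to the robot, and variables do not carry over. Pictures are saved under pics/ and viewed, at most 10 in all, crops included, and the job is handed in when it is done.

Besides the shell and the picture viewer there is one more tool, called after ">>>" by a JSON object that holds its "api" and its "payload", one argument or row to a line. play_rows: Moves the arm, as the interface text tells. Shifts and turns lie within -1 to 1; 1 stands for 0.03 m of shift or 4 degrees of turn. Its arguments: {"type":"object","properties":{"targets":{"type":"array","items":{"type":"object","properties":{"dx":{"type":"number"},"dy":{"type":"number"},"dz":{"type":"number"},"ax":{"type":"number"},"ay":{"type":"number"},"az":{"type":"number"},"grip":{"type":"number"}}}}},"required":["targets"]}

```bash
mkdir -p pics
python3 - <<'E'
from workcell import ctrl, eyes
import cv2,numpy as np
s=ctrl.get_state();print(s)
for n in("top","side"):
    im=eyes.snapshot(n);cv2.imwrite(f"pics/{n}0.png",im[:,:,::-1])
    c=eyes.get_calibration(n);print(n,c)
E
```

```text
{'time': 0.0, 'joint_positions': array([ 6.31914202e+01,  5.03969496e+00,  7.86244950e+01, -2.56752199e-03,
        9.64633711e+01, -5.90765652e+00]), 'dq': array([0.06894082, 0.04692785, 0.05790174, 0.0108974 , 0.02394911,
       0.02240098]), 'joint_torque': array([-9.46435080e-06, -3.40185606e+01, -3.02426791e+01,  7.17873336e-02,
        3.31703515e-02, -1.58574053e-04]), 'tcp_pos': array([0.19598507, 0.51330132, 0.20430082]), 'eef_rot': array([-1.79872854e+02, -1.05909780e-02,  1.59098779e+02]), 'force': array([ 0.22405881, -0.81594748,  0.22270242]), 'wrist_torque': array([ 0.00540671, -0.02911354,  0.03482649]), 'grip_force': 0.0, 'width': 0.09414175433686743}
top {'fx': 415.1036042335827, 'fy': 415.1036042335827, 'cx': 318.0617842602495, 'cy': 203.70827518241288, 'R': array([[-0.02924742, -0.99956633,  0.00342615],
       [-0.99820017,  0.02902757, -0.05247678],
       [ 0.05235457, -0.0049548 , -0.99861627]]), 't': array([0.02105956, 0.5196515 , 1.09565312])}
side {'fx': 410.7582057139817, 'fy': 410.7582057139817, 'cx': 320.2943638626573, 'cy': 197.71808833114426, 'R': array([[ 0.72180432, -0.69191659, -0.01580996],
       [-0.36345892, -0.35952088, -0.85944304],
       [ 0.58897889,  0.62609597, -0.51098699]]), 't': array([-0.35799408,  0.28265527,  0.84303088])}
```

View pics/top0.png

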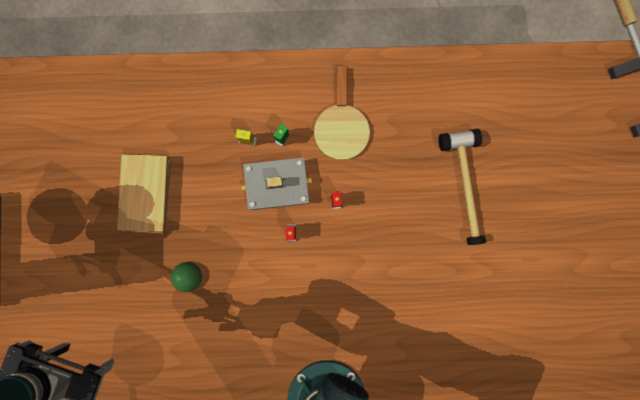

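View pics/side0.png

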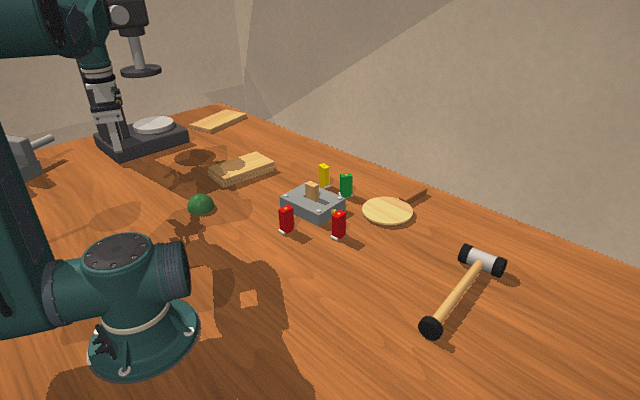

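Candidates: the bare maple block in the jig (top 274,182); green (281,133), yellow (245,136) and reds (291,232) and (337,200) are look-alikes standing on the counter. I choose the maple one in the jig and check it with a crop.

```bash
cat > h.py <<'E'
import cv2,numpy as np
from workcell import eyes
def ray(n,uv,z,c=None):
    c=c or eyes.get_calibration(n); R,t=np.array(c["R"]),np.array(c["t"])
    d=R.T@np.array([(uv[0]-c["cx"])/c["fx"],(uv[1]-c["cy"])/c["fy"],1]); o=-R.T@t
    return o+d*(z-o[2])/d[2]
def proj(n,X,c=None):
    c=c or eyes.get_calibration(n); p=np.array(c["R"])@X+c["t"]
    return np.array([c["cx"]+c["fx"]*p[0]/p[2],c["cy"]+c["fy"]*p[1]/p[2]])
E
python3 - <<'E'
from h import *
im=cv2.imread("pics/top0.png"); hsv=cv2.cvtColor(im,cv2.COLOR_BGR2HSV)
roi=np.zeros(im.shape[:2],np.uint8); roi[148:220,236:318]=255
m=cv2.inRange(hsv,(0,0,60),(180,60,255))&roi
m=cv2.morphologyEx(m,cv2.MORPH_OPEN,np.ones((3,3)))
cs=max(cv2.findContours(m,cv2.RETR_EXTERNAL,cv2.CHAIN_APPROX_NONE)[0],key=cv2.contourArea)
r=cv2.minAreaRect(cs);b=cv2.boxPoints(r);print(r,b)
P=np.array([ray("top",p,.04) for p in b]);print(P.round(4),P.mean(0))
for i in range(4):
    d=P[(i+1)%4]-P[i];print(np.linalg.norm(d),np.degrees(np.arctan2(d[1],d[0])))
m=cv2.inRange(hsv,(8,70,150),(35,255,255))&roi; m[:, :258]=0; m[:,295:]=0; m[:168]=0;m[198:]=0
ys,xs=np.nonzero(m);print(len(xs),xs.min(),xs.max(),ys.min(),ys.max())
c=max(cv2.findContours(m,cv2.RETR_EXTERNAL,cv2.CHAIN_APPROX_NONE)[0],key=cv2.contourArea)
r=cv2.minAreaRect(c);print(r,ray("top",r[0],.087))
a=cv2.resize(im[145:245,230:350],(600,500),interpolation=cv2.INTER_CUBIC)
cv2.imwrite("pics/crop1.png",a)
E
```

```text
((275.7195129394531, 183.47561645507812), (45.93951416015625, 61.1790657043457), 83.6598129272461) [[242.78049 164.0244 ]
 [303.58536 157.2683 ]
 [308.65854 202.92683]
 [247.85367 209.68294]]
[[0.6285 0.2001 0.04  ]
 [0.6417 0.0404 0.04  ]
 [0.5214 0.0305 0.04  ]
 [0.5084 0.1893 0.04  ]] [0.5750019  0.11509337 0.04      ]
0.1602701403621461 -85.25580442217367
0.12072058556474523 -175.27813407641588
0.1593517298159807 94.68533621427083
0.12056002562630096 5.158351526173662
123 267 281 177 186
((273.78656005859375, 181.0792694091797), (8.503228187561035, 14.356100082397461), 83.6598129272461) [0.57607547 0.11531133 0.087     ]
```

View pics/crop1.png

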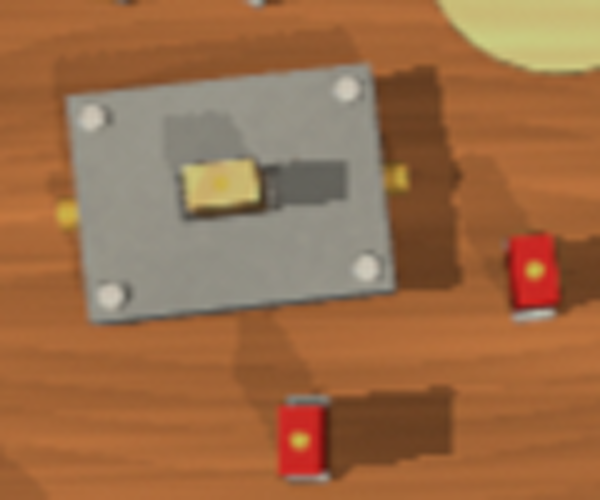

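The crop shows the bare maple block's top at about (274,181), standing in the grey jig's pocket. The reds are separate pieces on the counter. The jig centre is (0.575, 0.115), yaw about 5°.

>>> {"api": "play_rows", "payload": {
  "targets": [
    {"dx":-0.82,"dy":-0.39,"grip":94},
    {"dx":-0.82,"dy":-0.39,"grip":94},
    {"dx":-0.82,"dy":-0.39,"grip":94},
    {"dx":-0.82,"dy":-0.39,"grip":94},
    {"dx":-0.82,"dy":-0.39,"grip":94},
    {"dx":-0.82,"dy":-0.39,"grip":94},
    {"dx":-0.82,"dy":-0.39,"grip":94},
    {"dx":-0.82,"dy":-0.39,"grip":94},
    {"dx":-0.82,"dy":-0.39,"grip":94},
    {"dx":-0.82,"dy":-0.39,"grip":94}
  ]
}}

```text
schema error: expected keys dx, dy, dz, ax, ay, az, grip
```

>>> {"api": "play_rows", "payload": {
  "targets": [
    {"dx":-0.82,"dy":-0.39,"grip":94},
    {"dx":-0.82,"dy":-0.39,"grip":94},
    {"dx":-0.82,"dy":-0.39,"grip":94},
    {"dx":-0.82,"dy":-0.39,"grip":94},
    {"dx":-0.82,"dy":-0.39,"grip":94},
    {"dx":-0.82,"dy":-0.39,"grip":94},
    {"dx":-0.82,"dy":-0.39,"grip":94},
    {"dx":-0.82,"dy":-0.39,"grip":94},
    {"dx":-0.82,"dy":-0.39,"grip":94},
    {"dx":-0.82,"dy":-0.39,"grip":94}
  ]
}}

```text
schema error: expected keys dx, dy, dz, ax, ay, az, grip
```

>>> {"api": "play_rows", "payload": {
  "targets": [
    {"az":-0.8,"grip":94},
    {"az":-0.8,"grip":94},
    {"az":-0.8,"grip":94},
    {"az":-0.8,"grip":94},
    {"az":-0.8,"grip":94},
    {"az":-0.8,"grip":94},
    {"az":-0.8,"grip":94},
    {"az":-0.8,"grip":94},
    {"az":-0.08,"grip":94},
    {"grip":94}
  ]
}}

```text
schema error: expected keys dx, dy, dz, ax, ay, az, grip
```

Run:
```python
from h import *
from workcell import ctrl
s=ctrl.get_state();print(s["time"],s["tcp_pos"],s["eef_rot"],s["force"])
c=eyes.get_calibration("wrist");im=eyes.snapshot("wrist");cv2.imwrite("pics/w1.png",im[:,:,::-1])
print(c)
print("pred blocktop",proj("wrist",np.array([.5755,.115,.087]),c),"jig",proj("wrist",np.array([.575,.115,.04]),c))
```

```text
0.1 [0.19598292 0.51335752 0.20443465] [-1.79884932e+02 -1.05935827e-02  1.59101690e+02] [0.07420479 0.37014733 0.45641052]
{'fx': 315.47067689184087, 'fy': 315.47067689184087, 'cx': 318.3012636177725, 'cy': 204.08895486656914, 'R': array([[ 0.3558316 ,  0.93454879, -0.0015583 ],
       [ 0.90999721, -0.34610287,  0.22829342],
       [ 0.21281201, -0.08265206, -0.97359113]]), 't': array([-0.54899755, -0.02477801,  0.38807918])}
pred blocktop [138.81467973 567.0228697 ] jig [156.47920816 523.52204729]
```

View pics/w1.png

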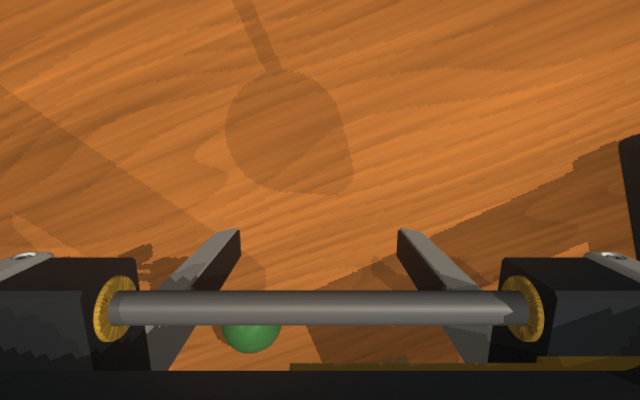

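All keys are needed, and the refused calls moved nothing. The wrist picture therefore shows only the start view, with the green dome at (250,335). I'll resend with every key.

>>> {"api": "play_rows", "payload": {
  "targets": [
    {"dx":-0.82,"dy":-0.39,"dz":0,"ax":0,"ay":0,"az":0,"grip":94},
    {"dx":-0.82,"dy":-0.39,"dz":0,"ax":0,"ay":0,"az":0,"grip":94},
    {"dx":-0.82,"dy":-0.39,"dz":0,"ax":0,"ay":0,"az":0,"grip":94},
    {"dx":-0.82,"dy":-0.39,"dz":0,"ax":0,"ay":0,"az":0,"grip":94},
    {"dx":-0.82,"dy":-0.39,"dz":0,"ax":0,"ay":0,"az":0,"grip":94},
    {"dx":-0.82,"dy":-0.39,"dz":0,"ax":0,"ay":0,"az":0,"grip":94},
    {"dx":-0.82,"dy":-0.39,"dz":0,"ax":0,"ay":0,"az":0,"grip":94},
    {"dx":-0.82,"dy":-0.39,"dz":0,"ax":0,"ay":0,"az":0,"grip":94},
    {"dx":-0.82,"dy":-0.39,"dz":0,"ax":0,"ay":0,"az":0,"grip":94},
    {"dx":-0.82,"dy":-0.39,"dz":0,"ax":0,"ay":0,"az":0,"grip":94}
  ]
}}

```text
time: 0.98
tcp_pos: [0.3849, 0.3156, 0.2051]
eef_rot: [-180.0, -0.0, 159.1]
force: [0.4, -0.2, -0.4]
width: 0.0939
grip_force: 0.0
```

>>> {"api": "play_rows", "payload": {
  "targets": [
    {"dx":-0.82,"dy":-0.39,"dz":0,"ax":0,"ay":0,"az":0,"grip":94},
    {"dx":-0.82,"dy":-0.39,"dz":0,"ax":0,"ay":0,"az":0,"grip":94},
    {"dx":-0.82,"dy":-0.39,"dz":0,"ax":0,"ay":0,"az":0,"grip":94},
    {"dx":-0.82,"dy":-0.39,"dz":0,"ax":0,"ay":0,"az":0,"grip":94},
    {"dx":-0.82,"dy":-0.39,"dz":0,"ax":0,"ay":0,"az":0,"grip":94},
    {"dx":-0.82,"dy":-0.39,"dz":0,"ax":0,"ay":0,"az":0,"grip":94},
    {"dx":-0.82,"dy":-0.39,"dz":0,"ax":0,"ay":0,"az":0,"grip":94},
    {"dx":-0.82,"dy":-0.39,"dz":0,"ax":0,"ay":0,"az":0,"grip":94},
    {"dx":-0.82,"dy":-0.39,"dz":0,"ax":0,"ay":0,"az":0,"grip":94},
    {"dx":-0.82,"dy":-0.39,"dz":0,"ax":0,"ay":0,"az":0,"grip":94}
  ]
}}

```text
time: 1.82
tcp_pos: [0.573, 0.1185, 0.205]
eef_rot: [-180.0, -0.0, 159.1]
force: [0.4, -0.2, 0.4]
width: 0.0938
grip_force: 0.0
```

>>> {"api": "play_rows", "payload": {
  "targets": [
    {"dx":0,"dy":0,"dz":0,"ax":0,"ay":0,"az":-0.8,"grip":94},
    {"dx":0,"dy":0,"dz":0,"ax":0,"ay":0,"az":-0.8,"grip":94},
    {"dx":0,"dy":0,"dz":0,"ax":0,"ay":0,"az":-0.8,"grip":94},
    {"dx":0,"dy":0,"dz":0,"ax":0,"ay":0,"az":-0.8,"grip":94},
    {"dx":0,"dy":0,"dz":0,"ax":0,"ay":0,"az":-0.8,"grip":94},
    {"dx":0,"dy":0,"dz":0,"ax":0,"ay":0,"az":-0.8,"grip":94},
    {"dx":0,"dy":0,"dz":0,"ax":0,"ay":0,"az":-0.8,"grip":94},
    {"dx":0,"dy":0,"dz":0,"ax":0,"ay":0,"az":-0.8,"grip":94},
    {"dx":0,"dy":0,"dz":0,"ax":0,"ay":0,"az":-0.08,"grip":94},
    {"dx":0,"dy":0,"dz":0,"ax":0,"ay":0,"az":0,"grip":94}
  ]
}}

```text
time: 2.65
tcp_pos: [0.5722, 0.1197, 0.2051]
eef_rot: [180.0, -0.0, -175.0]
force: [0.2, -0.3, 0.3]
width: 0.0942
grip_force: 0.0
```

Run:
```python
from h import *
from workcell import ctrl
s=ctrl.get_state();print(s["time"],s["tcp_pos"],s["eef_rot"],s["force"])
c=eyes.get_calibration("wrist");im=eyes.snapshot("wrist");cv2.imwrite("pics/w2.png",im[:,:,::-1])
import pickle;pickle.dump(c,open("w2.pkl","wb"))
print("pred blocktop",proj("wrist",np.array([.5755,.115,.087]),c),"jig",proj("wrist",np.array([.575,.115,.04]),c))
```

```text
2.65 [0.57220212 0.1196814  0.2050596 ] [ 1.79997106e+02 -4.28628811e-02 -1.75042958e+02] [ 0.15463285 -0.25136776  0.34566648]
pred blocktop [313.65466374 202.69340394] jig [314.30047853 192.77594291]
```

View pics/w2.png

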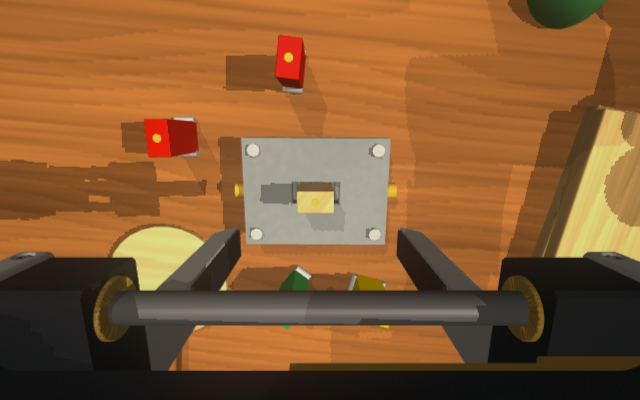

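The jig is centred at about (316,191) and square to the gripper, with the maple block top at about (315,202) — within 2 mm of the prediction. I descend, centring slightly.

>>> {"api": "play_rows", "payload": {
  "targets": [
    {"dx":-0.1,"dy":-0.13,"dz":0.5,"ax":0,"ay":0,"az":0,"grip":94},
    {"dx":0,"dy":0,"dz":0.6,"ax":0,"ay":0,"az":0,"grip":94},
    {"dx":0,"dy":0,"dz":0.6,"ax":0,"ay":0,"az":0,"grip":94},
    {"dx":0,"dy":0,"dz":0.6,"ax":0,"ay":0,"az":0,"grip":94},
    {"dx":0,"dy":0,"dz":0.6,"ax":0,"ay":0,"az":0,"grip":94},
    {"dx":0,"dy":0,"dz":0.6,"ax":0,"ay":0,"az":0,"grip":94},
    {"dx":0,"dy":0,"dz":0.6,"ax":0,"ay":0,"az":0,"grip":94},
    {"dx":0,"dy":0,"dz":0.6,"ax":0,"ay":0,"az":0,"grip":94},
    {"dx":0,"dy":0,"dz":0.3,"ax":0,"ay":0,"az":0,"grip":94},
    {"dx":0,"dy":0,"dz":0.1,"ax":0,"ay":0,"az":0,"grip":94}
  ]
}}

```text
time: 3.53
tcp_pos: [0.5742, 0.1159, 0.0501]
eef_rot: [180.0, -0.2, -175.0]
force: [-0.4, 0.3, 0.8]
width: 0.0942
grip_force: 0.0
```

Run:
```python
from h import *
from workcell import ctrl
s=ctrl.get_state();print(s["time"],s["tcp_pos"],s["eef_rot"],s["force"])
c=eyes.get_calibration("wrist");im=eyes.snapshot("wrist");cv2.imwrite("pics/w3.png",im[:,:,::-1])
print("TCP axis at z=.087",proj("wrist",np.array([*s["tcp_pos"][:2],.087]),c), "block",proj("wrist",np.array([.5755,.116,.087]),c))
```

```text
3.5333 [0.57420217 0.11592152 0.05013818] [ 179.99890387   -0.24030562 -175.02005295] [-0.36883981  0.28404415  0.82456583]
TCP axis at z=.087 [319.2631992  268.31138313] block [319.18737213 270.8048529 ]
```

View pics/w3.png

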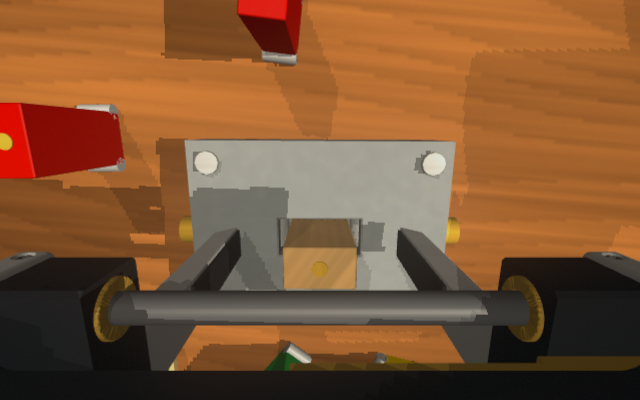

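The block's top dot at (320,270) sits on the finger centre line (319,268), and the fingers straddle it. Close.

>>> {"api": "play_rows", "payload": {
  "targets": [
    {"dx":0,"dy":0,"dz":0,"ax":0,"ay":0,"az":0,"grip":50},
    {"dx":0,"dy":0,"dz":0,"ax":0,"ay":0,"az":0,"grip":42},
    {"dx":0,"dy":0,"dz":0,"ax":0,"ay":0,"az":0,"grip":0},
    {"dx":0,"dy":0,"dz":0,"ax":0,"ay":0,"az":0,"grip":0},
    {"dx":0,"dy":0,"dz":0,"ax":0,"ay":0,"az":0,"grip":0},
    {"dx":0,"dy":0,"dz":0,"ax":0,"ay":0,"az":0,"grip":0},
    {"dx":0,"dy":0,"dz":0,"ax":0,"ay":0,"az":0,"grip":0},
    {"dx":0,"dy":0,"dz":0,"ax":0,"ay":0,"az":0,"grip":0},
    {"dx":0,"dy":0,"dz":0,"ax":0,"ay":0,"az":0,"grip":0},
    {"dx":0,"dy":0,"dz":0,"ax":0,"ay":0,"az":0,"grip":0}
  ]
}}

```text
time: 4.42
tcp_pos: [0.5757, 0.1165, 0.0525]
eef_rot: [180.0, 0.0, -175.0]
force: [-0.5, 2.2, -0.4]
width: 0.0359
grip_force: 30.0
```

Held at 30 N, TCP z = 52.5 mm. The pivot (left bead) is at tool (0, 18, 35.5) mm. Now I lean 16° towards the press about it.

>>> {"api": "play_rows", "payload": {
  "targets": [
    {"dx":0,"dy":0.033,"dz":-0.016,"ax":0.4,"ay":0,"az":0,"grip":0},
    {"dx":0,"dy":0.033,"dz":-0.016,"ax":0.4,"ay":0,"az":0,"grip":0},
    {"dx":0,"dy":0.033,"dz":-0.016,"ax":0.4,"ay":0,"az":0,"grip":0},
    {"dx":0,"dy":0.033,"dz":-0.016,"ax":0.4,"ay":0,"az":0,"grip":0},
    {"dx":0,"dy":0.033,"dz":-0.016,"ax":0.4,"ay":0,"az":0,"grip":0},
    {"dx":0,"dy":0.033,"dz":-0.016,"ax":0.4,"ay":0,"az":0,"grip":0},
    {"dx":0,"dy":0.033,"dz":-0.016,"ax":0.4,"ay":0,"az":0,"grip":0},
    {"dx":0,"dy":0.033,"dz":-0.016,"ax":0.4,"ay":0,"az":0,"grip":0},
    {"dx":0,"dy":0.033,"dz":-0.016,"ax":0.4,"ay":0,"az":0,"grip":0},
    {"dx":0,"dy":0.033,"dz":-0.016,"ax":0.4,"ay":0,"az":0,"grip":0}
  ]
}}

```text
time: 5.25
tcp_pos: [0.5747, 0.1276, 0.056]
eef_rot: [-164.0, 0.0, -175.0]
force: [-0.4, -0.1, -0.5]
width: 0.0359
grip_force: 30.0
```

>>> {"api": "play_rows", "payload": {
  "targets": [
    {"dx":0,"dy":0,"dz":0,"ax":0,"ay":0,"az":0,"grip":0},
    {"dx":0,"dy":0,"dz":0,"ax":0,"ay":0,"az":0,"grip":0},
    {"dx":0,"dy":0,"dz":0,"ax":0,"ay":0,"az":0,"grip":0},
    {"dx":0,"dy":0,"dz":0,"ax":0,"ay":0,"az":0,"grip":0},
    {"dx":0,"dy":0,"dz":0,"ax":0,"ay":0,"az":0,"grip":0},
    {"dx":0,"dy":0,"dz":0,"ax":0,"ay":0,"az":0,"grip":0},
    {"dx":0,"dy":0,"dz":0,"ax":0,"ay":0,"az":0,"grip":0},
    {"dx":0,"dy":0,"dz":0,"ax":0,"ay":0,"az":0,"grip":0},
    {"dx":0,"dy":0,"dz":0,"ax":0,"ay":0,"az":0,"grip":0},
    {"dx":0,"dy":0,"dz":0,"ax":0,"ay":0,"az":0,"grip":0}
  ]
}}

```text
time: 6.08
tcp_pos: [0.5748, 0.1266, 0.056]
eef_rot: [-164.0, 0.0, -175.0]
force: [-1.0, 3.8, 1.1]
width: 0.0363
grip_force: 30.0
```

Run:
```python
from h import *
im=cv2.cvtColor(eyes.snapshot("wrist"),cv2.COLOR_RGB2BGR);b=cv2.cvtColor(eyes.snapshot("side"),cv2.COLOR_RGB2BGR)
b=cv2.resize(b[140:260,250:400],(500,400),interpolation=cv2.INTER_CUBIC)
a=np.zeros((400,800,3),np.uint8);a[:,:500]=b;a[:,500:]=im[:,170:470];cv2.imwrite("pics/w4.png",a)
```

```text
(no output)
```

View pics/w4.png

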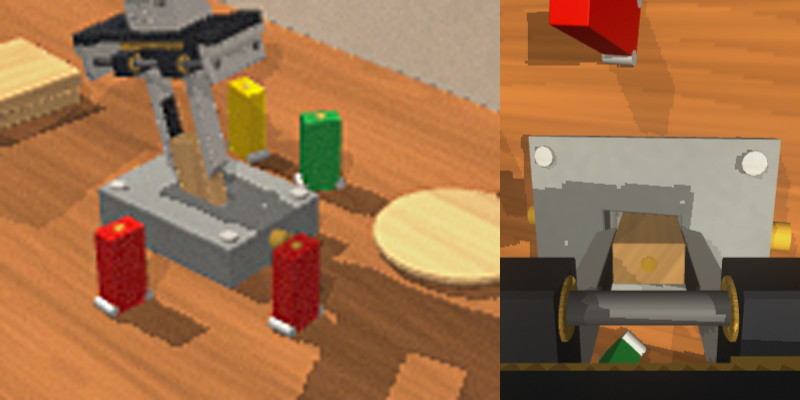

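The picture shows the block leaning left with the gripper in the pocket, its dot at about (650,264), with little force left, so the right bead is past its plunger. Now I lean it the other way about the raised right bead.

>>> {"api": "play_rows", "payload": {
  "targets": [
    {"dx":0,"dy":-0.033,"dz":-0.016,"ax":-0.4,"ay":0,"az":0,"grip":0},
    {"dx":0,"dy":-0.033,"dz":-0.016,"ax":-0.4,"ay":0,"az":0,"grip":0},
    {"dx":0,"dy":-0.033,"dz":-0.016,"ax":-0.4,"ay":0,"az":0,"grip":0},
    {"dx":0,"dy":-0.033,"dz":-0.016,"ax":-0.4,"ay":0,"az":0,"grip":0},
    {"dx":0,"dy":-0.033,"dz":-0.016,"ax":-0.4,"ay":0,"az":0,"grip":0},
    {"dx":0,"dy":-0.033,"dz":-0.016,"ax":-0.4,"ay":0,"az":0,"grip":0},
    {"dx":0,"dy":-0.033,"dz":-0.016,"ax":-0.4,"ay":0,"az":0,"grip":0},
    {"dx":0,"dy":-0.033,"dz":-0.016,"ax":-0.4,"ay":0,"az":0,"grip":0},
    {"dx":0,"dy":-0.033,"dz":-0.016,"ax":-0.4,"ay":0,"az":0,"grip":0},
    {"dx":0,"dy":-0.033,"dz":-0.016,"ax":-0.4,"ay":0,"az":0,"grip":0}
  ]
}}

```text
time: 7.02
tcp_pos: [0.575, 0.1162, 0.0589]
eef_rot: [-180.0, -0.1, -175.0]
force: [4.0, 0.5, -10.1]
width: 0.036
grip_force: 30.0
```

>>> {"api": "play_rows", "payload": {
  "targets": [
    {"dx":0,"dy":-0.033,"dz":-0.016,"ax":-0.4,"ay":0,"az":0,"grip":0},
    {"dx":0,"dy":-0.033,"dz":-0.016,"ax":-0.4,"ay":0,"az":0,"grip":0},
    {"dx":0,"dy":-0.033,"dz":-0.016,"ax":-0.4,"ay":0,"az":0,"grip":0},
    {"dx":0,"dy":-0.033,"dz":-0.016,"ax":-0.4,"ay":0,"az":0,"grip":0},
    {"dx":0,"dy":-0.033,"dz":-0.016,"ax":-0.4,"ay":0,"az":0,"grip":0},
    {"dx":0,"dy":-0.033,"dz":-0.016,"ax":-0.4,"ay":0,"az":0,"grip":0},
    {"dx":0,"dy":-0.033,"dz":-0.016,"ax":-0.4,"ay":0,"az":0,"grip":0},
    {"dx":0,"dy":-0.033,"dz":-0.016,"ax":-0.4,"ay":0,"az":0,"grip":0},
    {"dx":0,"dy":-0.033,"dz":-0.016,"ax":-0.4,"ay":0,"az":0,"grip":0},
    {"dx":0,"dy":0,"dz":0,"ax":0,"ay":0,"az":0,"grip":0}
  ]
}}

```text
time: 7.85
tcp_pos: [0.5755, 0.1092, 0.0649]
eef_rot: [165.3, -0.1, -175.1]
force: [0.1, 6.4, -1.0]
width: 0.0356
grip_force: 30.0
```

>>> {"api": "play_rows", "payload": {
  "targets": [
    {"dx":0,"dy":0,"dz":0,"ax":0,"ay":0,"az":0,"grip":0},
    {"dx":0,"dy":0,"dz":0,"ax":0,"ay":0,"az":0,"grip":0},
    {"dx":0,"dy":0,"dz":0,"ax":0,"ay":0,"az":0,"grip":0},
    {"dx":0,"dy":0,"dz":0,"ax":0,"ay":0,"az":0,"grip":0},
    {"dx":0,"dy":0,"dz":0,"ax":0,"ay":0,"az":0,"grip":0},
    {"dx":0,"dy":0,"dz":0,"ax":0,"ay":0,"az":0,"grip":0},
    {"dx":0,"dy":0,"dz":0,"ax":0,"ay":0,"az":0,"grip":0},
    {"dx":0,"dy":0,"dz":0,"ax":0,"ay":0,"az":0,"grip":0},
    {"dx":0,"dy":0,"dz":0,"ax":0,"ay":0,"az":0,"grip":0},
    {"dx":0,"dy":0,"dz":0,"ax":0,"ay":0,"az":0,"grip":0}
  ]
}}

```text
time: 8.68
tcp_pos: [0.5754, 0.1093, 0.0648]
eef_rot: [165.5, -0.1, -175.0]
force: [-0.2, 5.7, -1.5]
width: 0.0358
grip_force: 30.0
```

Run:
```python
from h import *
im=cv2.cvtColor(eyes.snapshot("wrist"),cv2.COLOR_RGB2BGR);b=cv2.cvtColor(eyes.snapshot("side"),cv2.COLOR_RGB2BGR)
b=cv2.resize(b[140:260,250:400],(500,400),interpolation=cv2.INTER_CUBIC)
a=np.zeros((400,800,3),np.uint8);a[:,:500]=b;a[:,500:]=im[:,170:470];cv2.imwrite("pics/w5.png",a)
```

```text
(no output)
```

View pics/w5.png

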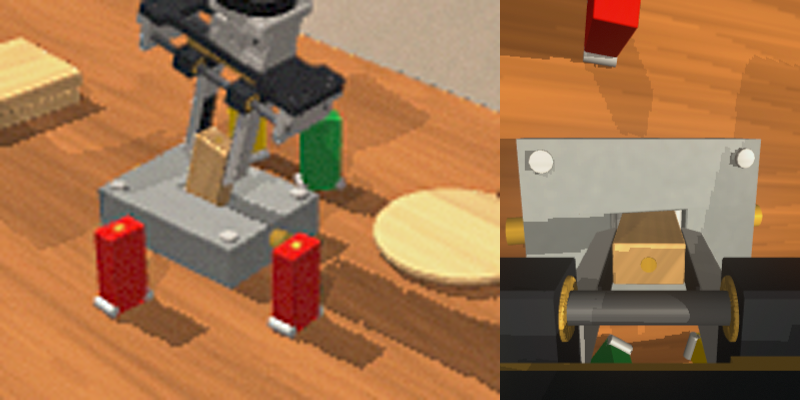

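The block now leans to the right with the gripper, its foot in the pocket, and still sits square in the pads (dot at about (648,264)). I bring it upright about the left bead, then lift straight.

>>> {"api": "play_rows", "payload": {
  "targets": [
    {"dx":0,"dy":0.03,"dz":-0.015,"ax":0.36,"ay":0,"az":0,"grip":0},
    {"dx":0,"dy":0.03,"dz":-0.015,"ax":0.36,"ay":0,"az":0,"grip":0},
    {"dx":0,"dy":0.03,"dz":-0.015,"ax":0.36,"ay":0,"az":0,"grip":0},
    {"dx":0,"dy":0.03,"dz":-0.015,"ax":0.36,"ay":0,"az":0,"grip":0},
    {"dx":0,"dy":0.03,"dz":-0.015,"ax":0.36,"ay":0,"az":0,"grip":0},
    {"dx":0,"dy":0.03,"dz":-0.015,"ax":0.36,"ay":0,"az":0,"grip":0},
    {"dx":0,"dy":0.03,"dz":-0.015,"ax":0.36,"ay":0,"az":0,"grip":0},
    {"dx":0,"dy":0.03,"dz":-0.015,"ax":0.36,"ay":0,"az":0,"grip":0},
    {"dx":0,"dy":0.03,"dz":-0.015,"ax":0.36,"ay":0,"az":0,"grip":0},
    {"dx":0,"dy":0.03,"dz":-0.015,"ax":0.36,"ay":0,"az":0,"grip":0}
  ]
}}

```text
time: 9.62
tcp_pos: [0.5757, 0.1148, 0.071]
eef_rot: [-179.7, -0.0, -175.0]
force: [-0.6, 1.1, -1.4]
width: 0.0361
grip_force: 30.0
```

>>> {"api": "play_rows", "payload": {
  "targets": [
    {"dx":0,"dy":0,"dz":-0.1,"ax":0,"ay":0,"az":0,"grip":0},
    {"dx":0,"dy":0,"dz":-0.1,"ax":0,"ay":0,"az":0,"grip":0},
    {"dx":0,"dy":0,"dz":-0.1,"ax":0,"ay":0,"az":0,"grip":0},
    {"dx":0,"dy":0,"dz":-0.1,"ax":0,"ay":0,"az":0,"grip":0},
    {"dx":0,"dy":0,"dz":-0.1,"ax":0,"ay":0,"az":0,"grip":0},
    {"dx":0,"dy":0,"dz":-0.1,"ax":0,"ay":0,"az":0,"grip":0},
    {"dx":0,"dy":0,"dz":-0.1,"ax":0,"ay":0,"az":0,"grip":0},
    {"dx":0,"dy":0,"dz":-0.1,"ax":0,"ay":0,"az":0,"grip":0},
    {"dx":0,"dy":0,"dz":-0.1,"ax":0,"ay":0,"az":0,"grip":0},
    {"dx":0,"dy":0,"dz":0,"ax":0,"ay":0,"az":0,"grip":0}
  ]
}}

```text
time: 10.45
tcp_pos: [0.5762, 0.1164, 0.0992]
eef_rot: [180.0, 0.1, -175.0]
force: [-0.4, 0.1, -0.9]
width: 0.036
grip_force: 30.0
```

>>> {"api": "play_rows", "payload": {
  "targets": [
    {"dx":0,"dy":0,"dz":0,"ax":0,"ay":0,"az":0,"grip":0},
    {"dx":0,"dy":0,"dz":0,"ax":0,"ay":0,"az":0,"grip":0},
    {"dx":0,"dy":0,"dz":0,"ax":0,"ay":0,"az":0,"grip":0},
    {"dx":0,"dy":0,"dz":0,"ax":0,"ay":0,"az":0,"grip":0},
    {"dx":0,"dy":0,"dz":0,"ax":0,"ay":0,"az":0,"grip":0},
    {"dx":0,"dy":0,"dz":0,"ax":0,"ay":0,"az":0,"grip":0},
    {"dx":0,"dy":0,"dz":0,"ax":0,"ay":0,"az":0,"grip":0},
    {"dx":0,"dy":0,"dz":0,"ax":0,"ay":0,"az":0,"grip":0},
    {"dx":0,"dy":0,"dz":0,"ax":0,"ay":0,"az":0,"grip":0},
    {"dx":0,"dy":0,"dz":0,"ax":0,"ay":0,"az":0,"grip":0}
  ]
}}

```text
time: 11.28
tcp_pos: [0.5757, 0.1164, 0.0982]
eef_rot: [180.0, 0.0, -175.0]
force: [-0.4, 0.1, -1.3]
width: 0.0358
grip_force: 30.0
```

Run:
```python
from h import *
im=cv2.cvtColor(eyes.snapshot("wrist"),cv2.COLOR_RGB2BGR);b=cv2.cvtColor(eyes.snapshot("side"),cv2.COLOR_RGB2BGR)
b=cv2.resize(b[140:260,250:400],(500,400),interpolation=cv2.INTER_CUBIC)
a=np.zeros((400,800,3),np.uint8);a[:,:500]=b;a[:,500:]=im[:,170:470];cv2.imwrite("pics/w6.png",a)
for z in(.04,.057):
    for y in(.098,.116,.134): print(z,y,(proj("side",np.array([.5645,y,z]))-[250,140])*400/120)
```

```text
0.04 0.098 [212.95568674 201.25417661]
0.04 0.116 [199.26182345 193.95561326]
0.04 0.134 [185.8170808  186.78982639]
0.057 0.098 [212.49736238 184.75420727]
0.057 0.116 [198.71015257 177.55617561]
0.057 0.134 [185.17553256 170.49001612]
```

View pics/w6.png

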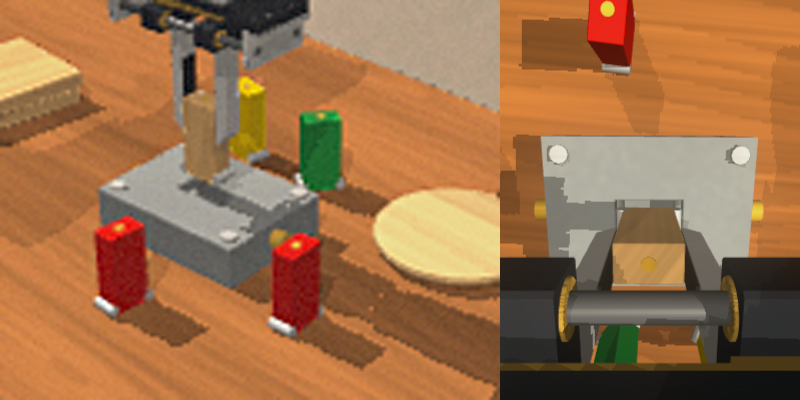

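The block is upright over the open pocket. Its foot is at about (205,181), which matches an underside about 17 mm above the jig, and the external force is only the block's weight. Handing in.

```bash
python3 -c "
from workcell import ctrl
print(ctrl.finish_job())"
```

```text
the job is handed in; nothing more can be done
None
```

I rocked the block free, towards the press and then back the other way, and handed the job in with it held upright about 17 mm above its pocket at 11.4 s; no verdict was reported back.

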